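# Flip the finished station's flag

### The job

The ball bearing on the station board is finished: turn the flag of the station where it lies right over its axle, towards the robot, until it lies fully down with its tick mark up. Push it gently with the fingertips (the upright thumb tab starts it), without gripping anything; leave the other two flags, the parts on the mats and everything else on the bench as they are.

Things in the scene. Friction and masses are not known exactly. Their poses are not given: they have to be found in the camera images.
- board: Station board: fixed plywood plate 170 x 300 x 12 mm carrying three identical flip flags side by side. Origin: centre of its underside, on the bench. x runs across the flags away from the robot (when not turned), y along the row towards the left flag, z up. Fixed; may stand turned by up to 20 degrees. A desk lamp's shade hangs 0.48 m above the bench, behind and right of the board.
- bearing: Steel ball bearing, a ring 52 mm across and 18 mm high, lying loose and flat on one of the three mats. Origin: centre of its underside.
- nut: Steel hexagon nut, 32 x 34 x 16 mm, lying loose on another mat. Origin: centre of its underside.
- bolt: Steel hexagon bolt, 46 x 62 x 20 mm over all, lying loose on the third mat. Origin: centre of its underside.
- flag_left (a joint): Hinge of the left flag, rad. 0: paddle level on the far (board +x) side of its axle, plain face up; pi/2: upright; pi (stop): level on the near (board -x) side, over its mat, raised tick mark up. Starts at 0 to 0.25. Stiff: stays wherever it is left, takes 0.06 N m to turn plus up to 0.04 N m for its weight; no spring.
- hinge_left (a point): Middle of the left flag's axle, 85 mm above the bench, along board y; neighbours are 105 mm apart. The hub is 14 mm thick. Fixed cheeks hold the axle 34 mm to either side along it, 6 mm thick, tops 11 mm above the axle. Fixed posts for the level paddle stand 77 mm before and behind the axle, tops 4.5 mm below axle height.
- tip_left (a point): Middle of the free edge of the left flag's paddle, 82 mm from the axle; moves with it. The paddle is an aluminium plate 54 mm wide and 5 mm thick.
- tab_left (a point): Top edge of the left flag's thumb tab, 42 mm from the axle; moves with it. The tab is a plate 40 mm wide (along the axle) and 4 mm thick, one piece with the paddle and square to it, reaching 42 mm from the axle both ways: at joint 0 straight up and straight down. Pushing the upper tab towards board -x raises the paddle.
- seat_left (a point): Centre of the top of the left station's rubber mat (66 x 72 mm, 14 mm above the bench), 36 mm from the axle on its near (board -x) side; the part of this station lies here, within 5 mm. The flipped paddle passes well above it.
- flag_middle (a joint): Hinge of the middle flag, rad. 0: paddle level on the far (board +x) side of its axle, plain face up; pi/2: upright; pi (stop): level on the near (board -x) side, over its mat, raised tick mark up. Starts at 0 to 0.25. Stiff: stays wherever it is left, takes 0.06 N m to turn plus up to 0.04 N m for its weight; no spring.
- hinge_middle (a point): Middle of the middle flag's axle, 85 mm above the bench, along board y; neighbours are 105 mm apart. The hub is 14 mm thick. Fixed cheeks hold the axle 34 mm to either side along it, 6 mm thick, tops 11 mm above the axle. Fixed posts for the level paddle stand 77 mm before and behind the axle, tops 4.5 mm below axle height.
- tip_middle (a point): Middle of the free edge of the middle flag's paddle, 82 mm from the axle; moves with it. The paddle is an aluminium plate 54 mm wide and 5 mm thick.
- tab_middle (a point): Top edge of the middle flag's thumb tab, 42 mm from the axle; moves with it. The tab is a plate 40 mm wide (along the axle) and 4 mm thick, one piece with the paddle and square to it, reaching 42 mm from the axle both ways: at joint 0 straight up and straight down. Pushing the upper tab towards board -x raises the paddle.
- seat_middle (a point): Centre of the top of the middle station's rubber mat (66 x 72 mm, 14 mm above the bench), 36 mm from the axle on its near (board -x) side; the part of this station lies here, within 5 mm. The flipped paddle passes well above it.
- flag_right (a joint): Hinge of the right flag, rad. 0: paddle level on the far (board +x) side of its axle, plain face up; pi/2: upright; pi (stop): level on the near (board -x) side, over its mat, raised tick mark up. Starts at 0 to 0.25. Stiff: stays wherever it is left, takes 0.06 N m to turn plus up to 0.04 N m for its weight; no spring.
- hinge_right (a point): Middle of the right flag's axle, 85 mm above the bench, along board y; neighbours are 105 mm apart. The hub is 14 mm thick. Fixed cheeks hold the axle 34 mm to either side along it, 6 mm thick, tops 11 mm above the axle. Fixed posts for the level paddle stand 77 mm before and behind the axle, tops 4.5 mm below axle height.
- tip_right (a point): Middle of the free edge of the right flag's paddle, 82 mm from the axle; moves with it. The paddle is an aluminium plate 54 mm wide and 5 mm thick.
- tab_right (a point): Top edge of the right flag's thumb tab, 42 mm from the axle; moves with it. The tab is a plate 40 mm wide (along the axle) and 4 mm thick, one piece with the paddle and square to it, reaching 42 mm from the axle both ways: at joint 0 straight up and straight down. Pushing the upper tab towards board -x raises the paddle.
- seat_right (a point): Centre of the top of the right station's rubber mat (66 x 72 mm, 14 mm above the bench), 36 mm from the axle on its near (board -x) side; the part of this station lies here, within 5 mm. The flipped paddle passes well above it.
- orange_pot: Bystander, fixed in place: orange screw-lid pot, 92 mm across, 58 mm high, right of the board. Origin: centre of underside.
- beaker: Bystander, fixed in place: grey pot with white lid, 65 mm across, 95 mm high, near the orange pot. Origin: centre of underside.
- tape_measure: Bystander, fixed in place: yellow tape measure, 71 x 76 x 37 mm, right of the board. Origin: centre of underside.
- pliers: Bystander, fixed in place: pliers with red grips lying flat, 64 x 172 x 13 mm, far right. Origin: centre of underside.
- small_tin: Bystander: green tin, 57 mm across, 72 mm high, right of the board. Origin: centre of underside.
Not all that is in view belongs to the job. Leave any brown or purple look-alike of the bearing alone.

How it is judged (in metres and radians):
At the end, for the whole second after the job is handed in: The flag of the station where the bearing lies has turned past 3.0 rad (stop at 3.14), tick up; the other two flags are below 0.5 rad; bearing, nut and bolt are within 12 mm and the green tin within 20 mm of where they started (((horizontal distance between bearing and seat_left below 0.03 m and value of joint flag_left above 3 rad and value of joint each of flag_middle, flag_right below 0.5 rad) or (horizontal distance between bearing and seat_middle below 0.03 m and value of joint flag_middle above 3 rad and value of joint each of flag_left, flag_right below 0.5 rad) or (horizontal distance between bearing and seat_right below 0.03 m and value of joint flag_right above 3 rad and value of joint each of flag_left, flag_middle below 0.5 rad)) and distance of each of bearing, nut, bolt from where it was at the start of the episode below 0.012 m and distance of small_tin from where it was at the start of the episode below 0.02 m); the robot touches nothing.
It fails at once if one of the other two flags is turned (beyond 0.5 rad) ((value of joint flag_left above 0.5 rad and horizontal distance between bearing and seat_left above 0.05 m) or (value of joint flag_middle above 0.5 rad and horizontal distance between bearing and seat_middle above 0.05 m) or (value of joint flag_right above 0.5 rad and horizontal distance between bearing and seat_right above 0.05 m)).
It fails at once if a part on the mats is shifted or lifted by more than 12 mm (distance of any of bearing, nut, bolt from where it was at the start of the episode above 0.012 m).
It fails at once if the green tin is moved by more than 20 mm (distance of small_tin from where it was at the start of the episode above 0.02 m).
It fails at once if the fingers grip or press a flag or the board with more than 40 N (contact force between the fingers and board above 40 N).
It also fails if it takes over 43 s, if anything falls off the work surface, if the arm or the gripper's body presses on something with over 40 N, if the wrist force passes 120 N, or if a joint passes its speed limit or range.

### The arm

A 6-joint arm with a two-finger parallel gripper is mounted at the origin on a cart in front of the work surface, level with it; the furniture and walls round the work are solid. World frame = base frame: x ahead of the robot, y to its left, z up, the work surface at z = 0. Lengths are in mm, angles in rad, forces in N, time in s.
With the tool pointing down it reaches from about 350 to 775 mm from the base axis. Payload 7.3 kg.
Tool frame: the origin (TCP) lies on the front face of the gripper's body, between the roots of the fingers; the fingertips stand 66 mm ahead of it and the grasp point (between the pads) lies 47 mm ahead of it (bot.tcp_to_tips is the distance from the TCP to the fingertips, in mm); z points along the fingers, y is the line along which they close (so a half turn about z gives the same grasp; the last joint's range is limited). The gripper opens to 92 mm and grips with 3 to 60 N. Pads are 19 mm wide; open, the fingers measure 130 mm over their backs; the gripper's body (75 mm by 190 mm) begins 47 mm behind the grasp point.
Start: joints at [-1.391, 0.342, 1.524, -0, 1.275, -0.146], TCP at [168.057, -497.389, 292.241] pointing down, gripper open.
Joint ranges: [-2.53, 2.53], [-0.77, 2.02], [0.04, 2.7], [-1, 4.14], [0.28, 2.66], [-3.11, 3.11]. Speed limits (rad/s): [2.57, 2.57, 3.14, 3.14, 3.14, 3.14].

### API

Orientations are given as a 3x3 rotation matrix whose columns are the frame's x, y, z axes.
In Python, from station import bot gives the robot as it stands. The module is installed in compiled form; this text tells all that it offers.
- The arm moves only by the tool jog_arm, never from a script. Its argument "targets" is a list of rows, each a list of 7 numbers: the closure, from 0 (fully open) to 1 (shut), then the shift along the world's x, y, z in mm, then the turn, a rotation vector about the world's x, y, z in rad. In form: [[jaw, tx, ty, tz, ax, ay, az], ...]. A call has 1 to 10 rows; each row is the pose to reach, as a shift and turn from the pose commanded when the call began; what a row does not reach only later rows make up. A row lasts 1/8 s, in which the tool goes at most 62.5 mm and 10.7 degrees, less where a joint would pass 70% of its speed; a pose out of reach is approached as far as the arm can. A call with a gripper value outside its range is refused whole. The fingers move at their own pace and stop on an object; "squeeze" is the grip in N (left out, the last holds). Time passes only in rows, so rows that repeat a pose let the fingers close. It gives the time, the measured TCP pose, the force, the opening and the grip force at its end, in the units of the state.
- bot.state(): the state, without advancing time (a new reading comes with each control period).
- bot.capture(name): name is "scene" or "side" or "wrist"; returns (picture, depth): 384x512x3 uint8, red, green, blue; 384x512 float32, mm along the optical axis (not along the pixel's ray), 0 where there is no reading.
- bot.camera_params(name): a dict with "fx", "fy", "cx", "cy" (pixels), "D" ([k1, k2, p1, p2, k3] as OpenCV has them; the pictures are not rectified), "origin" and "attitude" of the camera in the world. Camera axes: x right, y down, z forward; pixel columns grow to the right and rows downward; lengths in mm; the calibration is good to about 2 mm. A picture is of the moment at which its call begins: read the wrist's pose just before it. camera_params takes no time and is no camera call; for the wrist camera it gives the pose at the moment of the call.
- bot.job_done(): hands the job in; it is judged then, once.
The state is a dict: "time_s": time; "joints": joint angles; "joint_velocities": joint speeds; "joint_torque": joint torques, N m; "eef_pos": TCP position; "eef_rot": TCP orientation; "ft_force": force on the tool from outside, world axes, zero at the start; "wrist_torque": the same for the moment, N m; "finger_gap": opening from 0.0 (shut) to 1.0 (fully open); "finger_force": force on a finger pad.
Only numpy, scipy, OpenCV 4.12 (cv2) and the standard library are available. Lean on these libraries where they do the work, as an engineer would, in place of code of your own. Each camera call takes 0.05 s, during which the arm holds its last target. There are 200 camera calls.

## Working session

There is one attempt and no reset: what is moved stays moved. The work goes in short steps, Python scripts to look and compute and a tool call to move; the robot and the scene stay as the last step left them, time stands still between calls to the robot, and variables do not carry over. Pictures are saved under pics/ and viewed, at most 10 in all, crops included, and the job is handed in when it is done.

Besides the shell and the picture viewer there is one more tool, called after "Emit:" as a command line: name --pt "numbers of a row" for each row, then --argument value for the rest. jog_arm: Moves the arm, as the interface text tells. Its arguments: {"type":"object","properties":{"targets":{"type":"array","items":{"type":"array","items":{"type":"number"}}},"squeeze":{"type":"number"}},"required":["targets"]}

```bash
mkdir -p pics
cat > h.py <<'E'
import numpy as np, cv2
from station import bot
def cap(n):
    p=bot.camera_params(n); im,d=bot.capture(n); return p,im,d
def world(p,u,v,z=None,depth=None):
    K=np.array([[p['fx'],0,p['cx']],[0,p['fy'],p['cy']],[0,0,1.]])
    q=cv2.undistortPoints(np.array([[[u,v]]],float),K,np.array(p['D'],float))[0,0]
    r=np.array([q[0],q[1],1.]); R=np.array(p['attitude']); o=np.array(p['origin'])
    w=R@r
    return o+w*(depth if z is None else (z-o[2])/w[2])
E
python3 - <<'E'
from h import *
for n in ('scene','side'):
    p,im,d=cap(n); cv2.imwrite(f'pics/{n}0.png',im[:,:,::-1]); np.savez(f'{n}0.npz',im=im,d=d); print(n,p)
E
```

```text
scene {'fx': 460.0195383404236, 'fy': 460.0195383404236, 'cx': 253.26492388556898, 'cy': 193.02593651603178, 'D': array([-0.02270847,  0.        ,  0.        ,  0.        ,  0.        ]), 'origin': array([  26.40536142, -938.3669747 ,  893.4589971 ]), 'attitude': array([[ 0.87687347, -0.30056181,  0.37517398],
       [-0.48048087, -0.57265151,  0.66423518],
       [ 0.01520022, -0.76271413, -0.64655712]])}
side {'fx': 372.7964321140369, 'fy': 372.7964321140369, 'cx': 254.32391369846084, 'cy': 192.2020805634929, 'D': array([-0.02584868,  0.        ,  0.        ,  0.        ,  0.        ]), 'origin': array([389.40859496, 654.78868457, 629.27259139]), 'attitude': array([[-0.99456815, -0.04912853,  0.09176371],
       [-0.10357913,  0.55415614, -0.8259433 ],
       [-0.01027404, -0.83096171, -0.55623474]])}
```

View pics/scene0.png

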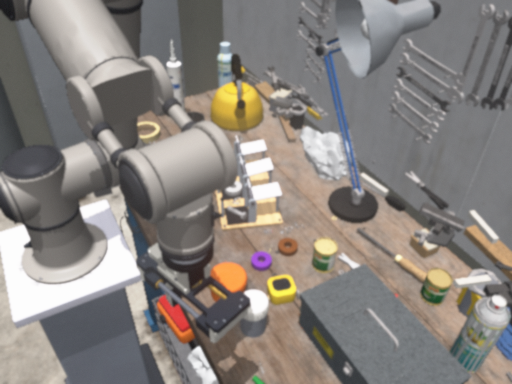

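View pics/side0.png

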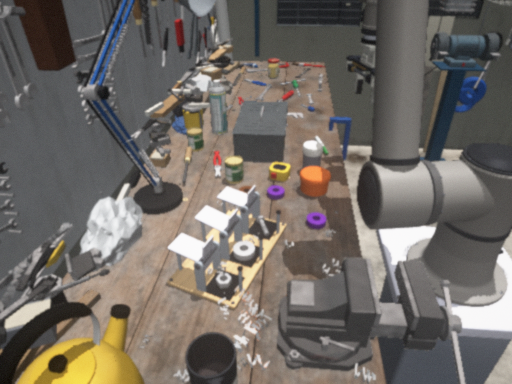

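The scene view shows the board, partly hidden by the arm, at about (250,190). In the side view the flags are at (187,247), (212,217) and (238,197), with parts on the mats at about (222,282), (243,250) and (265,228). Purple and brown rings lie elsewhere, at (275,190), (316,219) and (243,187). I'll crop the side view closer.

Run:
```python
from h import *
im=np.load('side0.npz')['im']
c=im[175:310,160:300]
c=cv2.resize(c,None,fx=4.4,fy=4.4,interpolation=cv2.INTER_CUBIC)
cv2.imwrite('pics/crop1.png',c[:,:,::-1])
```

```text
(no output)
```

View pics/crop1.png

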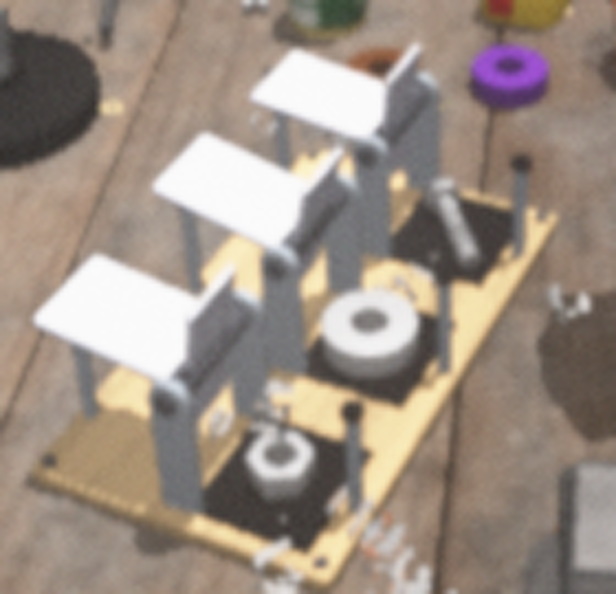

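Three light parts lie on the mats, with two look-alike rings nearby:
- **Left mat:** hexagon nut, crop (280,465), side (224,281).
- **Middle mat:** the ring with a round hole, crop (370,330), side (244,250). This is the bearing.
- **Right mat:** bolt, crop (455,225), side (263,226).
- **Off the board:** purple ring at side (276,191) and brown ring at (245,188), both ruled out by colour.

So I turn the middle flag. Next I measure the geometry.

Run:
```python
from h import *
p=bot.camera_params('side'); z=np.load('side0.npz'); im,d=z['im'],z['d']
C=lambda x,y:(160+x/4.4-.4,175+y/4.4-.4)
for n,x,y in [('Lnear',330,578),('Lfar',35,475),('Rnear',556,215)]:
    print(n,world(p,*C(x,y),z=12).round(1))
print('bearing',world(p,*C(370,322),z=32).round(1))
print('nut',world(p,*C(280,455),z=30).round(1))
# paddles: white mask + depth
m=(im.min(2)>185).astype(np.uint8); m[:170]=0;m[300:]=0;m[:,:160]=0;m[:,300:]=0
m=cv2.erode(m,np.ones((2,2)))
n,l,s,c=cv2.connectedComponentsWithStats(m)
for i in range(1,n):
    if s[i,4]<60: continue
    ys,xs=np.where(l==i)
    P=np.array([world(p,u,v,depth=d[v,u]) for u,v in zip(xs,ys) if d[v,u]>0])
    print(c[i],s[i],len(P),'med',np.median(P,0).round(1),'z',np.percentile(P[:,2],[5,25,50,75,95]).round(1))
    A=np.c_[P[:,:2],np.ones(len(P))];k=np.linalg.lstsq(A,P[:,2],rcond=None)[0];print('slope',k)
    print(cv2.minAreaRect(P[:,:2].astype(np.float32)))
# tops: tab point
for n,x,y in [('tabM a',340,152),('tabM b',300,210),('tabL a',235,272),('tabL b',190,330),('tabR a',418,48),('tabR b',388,90)]:
    print(n,world(p,*C(x,y),z=127).round(1))
for n,x,y in [('tipM far',205,132),('tipM near',155,187),('tipL far',100,255),('tipL near',37,318),('tipR far',300,50),('tipR near',253,95)]:
    print(n,world(p,*C(x,y),z=90).round(1))
```

```text
Lnear [488.1 158.7  12. ]
Lfar [644.2 110.   12. ]
Rnear [ 392.6 -121.5   12. ]
bearing [488.5   4.4  32. ]
nut [520.6 101.6  30. ]
[233.77011494 196.52298851] [218 187  30  20 348] 345 med [ 527.8 -116.9   92.8] z [88.8 90.7 92.8 94.9 96.7]
slope [ 8.25708623e-02 -3.56655934e-03  4.89666200e+01]
((522.1417236328125, -116.06778717041016), (54.86682891845703, 85.24714660644531), 63.2283821105957)
[201.05226481 233.70121951] [ 169  206   69   58 1148] 1146 med [578.1  52.8  94.9] z [ 88.4  92.   94.9  98.2 105.7]
slope [-1.28482147e-01  1.25183374e-01  1.63778295e+02]
((551.010009765625, -19.466842651367188), (279.71014404296875, 90.19560241699219), 70.24620819091797)
[244.27624309 248.27071823] [234 240  21  16 181] 180 med [486.    7.2  32.3] z [30.4 31.6 32.3 32.8 33.7]
slope [-4.97340708e-03  2.56371282e-02  3.43495061e+01]
((483.93975830078125, 0.16917037963867188), (62.81578063964844, 45.176109313964844), 62.90898895263672)
tabM a [504.6 -18.7 127. ]
tabM b [517.4  30.6 127. ]
tabL a [540.2  79.6 127. ]
tabL b [552.6 120.7 127. ]
tabR a [ 474.7 -120.9  127. ]
tabR b [486.6 -77.4 127. ]
tipM far [591.8 -80.3  90. ]
tipM near [608.  -27.9  90. ]
tipL far [622.7  30.5  90. ]
tipL near [640.9  80.   90. ]
tipR far [ 552.1 -169.5   90. ]
tipR near [ 571.6 -119.2   90. ]
```

Run:
```python
from h import *
s=bot.state(); print(np.round(s['eef_rot'],3), s['eef_pos'], s['finger_gap'],s['time_s'])
w=bot.camera_params('wrist'); print(w['origin'],np.round(w['attitude'],3),w['fx'])
p=bot.camera_params('scene'); z=np.load('scene0.npz'); d=z['d']
P=np.array([world(p,u,v,depth=d[v,u]) for v in range(0,75,4) for u in range(335,440,4) if d[v,u]>0])
P=P[(P[:,1]<200)&(P[:,2]>300)&(P[:,0]<900)]; print(P.min(0),P.max(0),np.median(P,0),len(P))
# middle paddle from side depth, in board frame (yaw -18.4deg)
p=bot.camera_params('side'); z=np.load('side0.npz'); im,d=z['im'],z['d']
a=np.radians(-18.4); ux=np.array([np.cos(a),np.sin(a)]); uy=np.array([-ux[1],ux[0]])
H=np.array([522,-7])
m=im.min(2)>185
Q=np.array([world(p,u,v,depth=d[v,u]) for v in range(185,290) for u in range(160,260) if m[v,u] and d[v,u]>0])
X=(Q[:,:2]-H)@ux;Y=(Q[:,:2]-H)@uy
for y0 in(105,0,-105):
    k=(abs(Y-y0)<35)&(X>12)&(X<95)&(Q[:,2]>80)&(Q[:,2]<125)
    f=np.polyfit(X[k],Q[k,2],1); print(y0,k.sum(),'slope',f,'X',np.percentile(X[k],[1,99]).round(1),'Y',np.percentile(Y[k],[2,50,98]).round(1))
```

```text
[[ 0.947  0.32  -0.   ]
 [ 0.32  -0.947  0.001]
 [ 0.    -0.001 -1.   ]] [ 168.01140063 -497.11278328  291.63361271] 0.9982730071347232 0.1
[ 242.66763734 -471.79817331  384.25523473] [[ 0.321 -0.905 -0.279]
 [-0.947 -0.307 -0.092]
 [-0.002  0.294 -0.956]] 300.0723330124776
[ 567.94328564 -370.87333835  301.34923775] [899.9924476  135.98764757 644.12841469] [ 658.25964168 -253.28395228  551.81798004] 487
105 572 slope [ 0.13470343 87.85850036] X [13.  78.1] Y [ 78.5 107.  130.2]
0 460 slope [ 0.22661739 87.95116466] X [12.6 75.4] Y [-26.2   1.1  25.8]
-105 334 slope [ 0.11709328 87.80664795] X [13.2 76.8] Y [-130.6 -103.9  -79.4]
```

Hinge_middle is at about (521,-7). The board is yawed about -18.4° and the middle flag stands at about 0.22 rad. The lamp shade is beyond x=568 and around y=-250, well clear. I move to a hover with the jaws closing and the tool y along the axle.

Emit:
jog_arm --pt "1 357 490 8 0 0 -0.647" --pt "1 357 490 8 0 0 -0.647" --pt "1 357 490 8 0 0 -0.647" --pt "1 357 490 8 0 0 -0.647" --pt "1 357 490 8 0 0 -0.647" --pt "1 357 490 8 0 0 -0.647" --pt "1 357 490 8 0 0 -0.647" --pt "1 357 490 8 0 0 -0.647" --pt "1 357 490 8 0 0 -0.647" --pt "1 357 490 8 0 0 -0.647" --squeeze 5

```text
time_s: 1.35
eef_pos: [525.9, -5.2, 300.0]
eef_rot: [[0.949, -0.315, -0.0], [-0.315, -0.949, -0.0], [-0.0, 0.0, -1.0]]
ft_force: [-0.1, -0.8, 0.2]
finger_gap: 0.011
finger_force: 0.0
```

Run:
```python
from h import *
s=bot.state(); print(np.round(s['eef_rot'],3), s['eef_pos'], s['finger_gap'],s['time_s'],s['ft_force'])
p,im,d=cap('wrist'); cv2.imwrite('pics/w1.png',im[:,:,::-1]); np.savez('w1.npz',im=im,d=d)
p2,im2,d2=cap('scene'); cv2.imwrite('pics/s1.png',im2[:,:,::-1]); np.savez('s1.npz',im=im2,d=d2)
# paddle measure from the wrist camera
a=np.radians(-18.4); ux=np.array([np.cos(a),np.sin(a)]); uy=np.array([-ux[1],ux[0]]); H=np.array([521,-7])
Q=np.array([world(p,u,v,depth=d[v,u]) for v in range(0,384,3) for u in range(0,512,3) if d[v,u]>0])
X=(Q[:,:2]-H)@ux;Y=(Q[:,:2]-H)@uy
for y0 in(105,0,-105):
    k=(abs(Y-y0)<24)&(X>12)&(X<95)&(Q[:,2]>84)&(Q[:,2]<115)
    if k.sum()>20:
        f=np.polyfit(X[k],Q[k,2],1); print(y0,k.sum(),'slope',f,'X',np.percentile(X[k],[1,99]).round(1))
    k=(abs(Y-y0)<30)&(abs(X)<25)&(Q[:,2]>112)&(Q[:,2]<140)
    if k.sum()>5: print('tab',k.sum(),np.percentile(X[k],[2,50,98]).round(1),np.percentile(Y[k],[2,50,98]).round(1),Q[k,2].max())
```

```text
[[ 0.949 -0.315 -0.   ]
 [-0.315 -0.949 -0.   ]
 [-0.     0.    -1.   ]] [525.91794466  -5.24250586 300.01247776] 0.010937454813065505 1.35 [-0.08959688 -0.7573189   0.18290189]
105 359 slope [ 0.12968635 88.17628691] X [14.6 80.9]
tab 43 [-6.1 -3.9 -2.8] [ 84.5 102.3 122.3] 128.58614865800087
0 361 slope [ 0.22104817 88.30338001] X [14.9 77.7]
tab 53 [-12.3  -7.6  -5.9] [-19.9  -2.6  17.3] 127.6266446079116
-105 347 slope [ 0.11266    88.03116462] X [14.8 78.5]
tab 50 [-8.9 -5.  -3.3] [-124.4 -106.8  -86.8] 128.26471264880007
```

Emit:
jog_arm --pt "1 10.7 -5.9 0 0 0 0" --pt "1 10.7 -5.9 -50 0 0 0" --pt "1 10.7 -5.9 -90 0 0 0" --pt "1 10.7 -5.9 -115 0 0 0" --pt "1 10.7 -5.9 -125 0 0 0" --pt "1 10.7 -5.9 -127 0 0 0" --pt "1 10.7 -5.9 -127 0 0 0"

```text
time_s: 2.33
eef_pos: [536.3, -13.8, 174.2]
eef_rot: [[0.949, -0.316, 0.002], [-0.316, -0.949, -0.0], [0.002, -0.0, -1.0]]
ft_force: [-1.0, 0.5, -0.7]
finger_gap: 0.005
finger_force: 0.0
```

Run:
```python
from h import *
p,im,d=cap('side'); cv2.imwrite('pics/side2.png',cv2.resize(im[140:320,130:330],None,fx=3,fy=3,interpolation=cv2.INTER_CUBIC)[:,:,::-1])
```

```text
(no output)
```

View pics/side2.png

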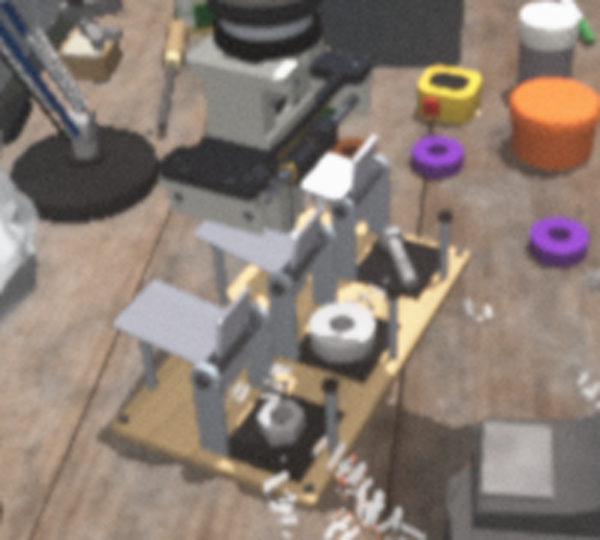

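Run:
```python
from h import *
p=bot.camera_params('side'); K=np.array([[p['fx'],0,p['cx']],[0,p['fy'],p['cy']],[0,0,1.]]); R=np.array(p['attitude']);o=np.array(p['origin'])
s=bot.state(); T=np.array(s['eef_pos']);Q=np.array(s['eef_rot'])
H=np.array([518.7,-7.6,85]);ux=Q[:,0];uy=-Q[:,1]
pts={'tcp':T,'tip':T+66*Q[:,2],'tip+y':T+66*Q[:,2]+19*uy,'bodyL':T+95*uy,'bodyR':T-95*uy,'bodyL far':T+95*uy+37*ux,'hinge':H,'tabM top':H+[0,0,41]-9*ux,'tabcornerL':H+[0,0,41]-9*ux+20*uy,'Mtip':H+80*ux+[0,0,18],'hingeL':H+105*uy}
for n,w in pts.items():
    q=cv2.projectPoints(w.reshape(1,3),cv2.Rodrigues(R.T)[0],-R.T@o,K,np.array(p['D']))[0][0,0]
    print(n,((q-[130,140])*3).round())
```

```text
tcp [274. 157.]
tip [279. 229.]
tip+y [267. 243.]
bodyL [206. 230.]
bodyR [332.  96.]
bodyL far [160. 216.]
hinge [302. 259.]
tabM top [311. 219.]
tabcornerL [298. 234.]
Mtip [211. 215.]
hingeL [233. 346.]
```

The picture matches the projections: the gripper body hides the fingertips, which sit in the V just behind the middle tab (about (279,229) in the crop). All three flags and the parts are unchanged. Now I push the tab.

Emit:
jog_arm --pt "1 -5.7 1.9 0 0 0 0" --pt "1 -9.5 3.2 0 0 0 0" --pt "1 -14.2 4.7 0 0 0 0" --pt "1 -19 6.3 0 0 0 0" --pt "1 -23.7 7.9 0 0 0 0" --pt "1 -28.5 9.5 0 0 0 0" --pt "1 -32.3 10.7 0 0 0 0" --pt "1 -32.3 10.7 0 0 0 0"

```text
time_s: 3.38
eef_pos: [502.8, -2.4, 173.2]
eef_rot: [[0.949, -0.316, -0.001], [-0.316, -0.949, 0.0], [-0.001, 0.0, -1.0]]
ft_force: [0.9, -0.0, 0.4]
finger_gap: -0.001
finger_force: 0.5
```

```bash
cat > pad.py <<'E'
from h import *
import sys
p,im,d=cap('side')
a=np.radians(-18.4); ux=np.array([np.cos(a),np.sin(a)]); uy=np.array([-ux[1],ux[0]]); H=np.array([518.7,-7.6])
cv2.imwrite(f'pics/{sys.argv[1]}.png',cv2.resize(im[120:320,130:330],None,fx=2.8,fy=2.8,interpolation=cv2.INTER_CUBIC)[:,:,::-1])
E
python3 pad.py side3
```

```text
(no output)
```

View pics/side3.png

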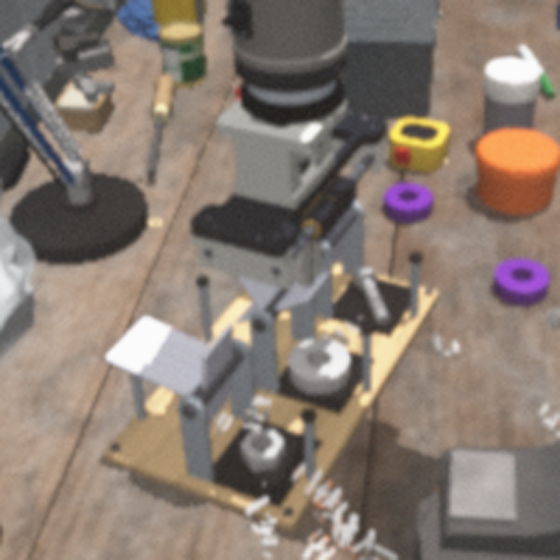

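The middle flag has turned to about 55°: its V is at (265,310), with the tab leaning towards the robot. The left flag and the parts are unchanged. Next I go up, over and behind the paddle.

Emit:
jog_arm --pt "1 0 0 45 0 0 0" --pt "1 0 0 83 0 0 0" --pt "1 0 0 83 0 0 0" --pt "1 45 -15 83 0 0 0" --pt "1 89 -30 83 0 0 0" --pt "1 89 -30 83 0 0 0" --pt "1 89 -30 50 0 0 0" --pt "1 89 -30 23 0 0 0" --pt "1 89 -30 23 0 0 0"

```text
time_s: 4.55
eef_pos: [590.0, -32.0, 193.4]
eef_rot: [[0.949, -0.316, -0.007], [-0.316, -0.949, 0.001], [-0.007, 0.001, -1.0]]
ft_force: [0.7, 0.5, 0.2]
finger_gap: 0.006
finger_force: 0.0
```

```bash
python3 pad.py side4
```

```text
(no output)
```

View pics/side4.png

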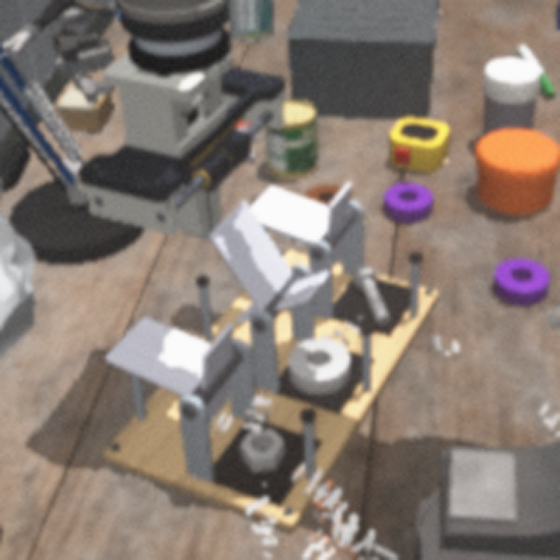

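The paddle stands at about 57°, around (250,245), with the gripper behind it at (165,180). The other flags and the parts are untouched. Now I push past upright.

Emit:
jog_arm --pt "1 -9.5 3.2 0 0 0 0" --pt "1 -19 6.3 0 0 0 0" --pt "1 -28.5 9.5 0 0 0 0" --pt "1 -38 12.7 0 0 0 0" --pt "1 -47.5 15.8 0 0 0 0" --pt "1 -57 19 0 0 0 0" --pt "1 -66.5 22.2 0 0 0 0" --pt "1 -76 25.3 0 0 0 0" --pt "1 -81.6 27.2 0 0 0 0" --pt "1 -81.6 27.2 0 0 0 0"

```text
time_s: 5.85
eef_pos: [510.3, -5.2, 196.3]
eef_rot: [[0.949, -0.316, -0.001], [-0.316, -0.949, 0.0], [-0.001, 0.0, -1.0]]
ft_force: [0.9, 0.2, 0.4]
finger_gap: 0.006
finger_force: 0.0
```

Emit:
jog_arm --pt "1 -7.6 2.5 0 0 0 0" --pt "1 -15.2 5.1 -1 0 0 0" --pt "1 -19.9 6.6 -6 0 0 0" --pt "1 -24.7 8.2 -11 0 0 0" --pt "1 -28.5 9.5 -17 0 0 0" --pt "1 -31.6 10.5 -24 0 0 0" --pt "1 -34.4 11.4 -33 0 0 0" --pt "1 -35.6 11.9 -37 0 0 0" --pt "1 -35.6 11.9 -40 0 0 0" --pt "1 -35.6 11.9 -40 0 0 0"

```text
time_s: 7.1
eef_pos: [475.2, 6.5, 156.0]
eef_rot: [[0.949, -0.316, -0.001], [-0.316, -0.949, -0.0], [-0.001, 0.0, -1.0]]
ft_force: [0.1, 1.1, -0.1]
finger_gap: 0.006
finger_force: 0.0
```

Emit:
jog_arm --pt "1 0 0 -1 0 0 0" --pt "1 0 0 -2 0 0 0" --pt "1 0 0 -2 0 0 0"

```text
time_s: 7.48
eef_pos: [475.3, 6.5, 154.3]
eef_rot: [[0.949, -0.316, 0.0], [-0.316, -0.949, -0.0], [0.0, 0.0, -1.0]]
ft_force: [0.2, 0.4, -0.5]
finger_gap: 0.006
finger_force: 0.0
```

Emit:
jog_arm --pt "1 0 0 -1 0 0 0" --pt "1 0 0 -1.5 0 0 0" --pt "1 0 0 -1.5 0 0 0"

```text
time_s: 7.85
eef_pos: [475.3, 6.5, 153.1]
eef_rot: [[0.949, -0.316, 0.0], [-0.316, -0.949, -0.0], [0.0, 0.0, -1.0]]
ft_force: [-0.9, 0.4, 4.1]
finger_gap: 0.002
finger_force: 2.6
```

The force has risen to 4 N, so the paddle is on its stop. I retract straight up and then back towards the robot, and look.

Emit:
jog_arm --pt "1 0 0 40 0 0 0" --pt "1 0 0 90 0 0 0" --pt "1 0 0 140 0 0 0" --pt "1 -20 -50 150 0 0 0" --pt "1 -40 -100 150 0 0 0" --pt "1 -60 -150 150 0 0 0" --pt "1 -60 -150 150 0 0 0" --pt "1 -60 -150 150 0 0 0"

```text
time_s: 8.85
eef_pos: [415.3, -143.2, 302.7]
eef_rot: [[0.949, -0.317, 0.0], [-0.317, -0.949, 0.001], [-0.0, -0.0, -1.0]]
ft_force: [-0.4, 0.7, 0.7]
finger_gap: 0.007
finger_force: 0.0
```

```bash
python3 pad.py side5
python3 - <<'E'
from h import *
p,im,d=cap('side')
a=np.radians(-18.4); ux=np.array([np.cos(a),np.sin(a)]); uy=np.array([-ux[1],ux[0]]); H=np.array([518.7,-7.6])
Q=np.array([world(p,u,v,depth=d[v,u]) for v in range(150,320) for u in range(130,330) if d[v,u]>0])
X=(Q[:,:2]-H)@ux;Y=(Q[:,:2]-H)@uy
for y0,s in((105,1),(0,-1),(-105,1)):
    k=(abs(Y-y0)<24)&(X*s>15)&(X*s<75)&(Q[:,2]>78)&(Q[:,2]<118)
    if k.sum()>20: print(y0,k.sum(),np.polyfit(X[k],Q[k,2],1))
E
```

```text
105 448 [ 0.14038468 87.26050559]
0 354 [-2.65472019e-03  8.77003229e+01]
-105 266 [ 0.11300149 87.82098053]
```

View pics/side5.png

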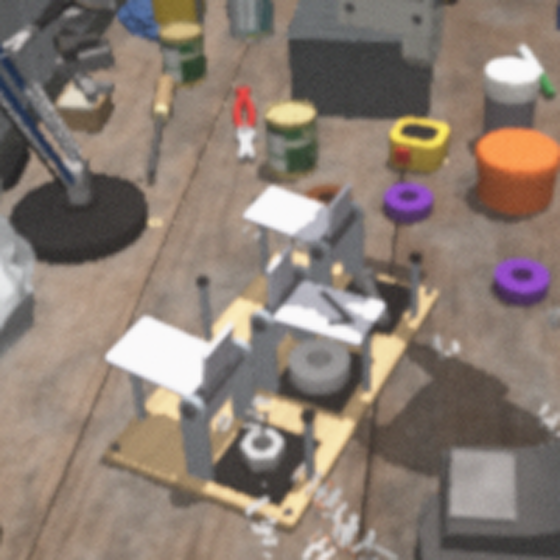

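The middle paddle lies level over the bearing with its tick up at (335,305); its slope is 0.003. The other flags are unchanged at about 0.14 and 0.11 rad, and the parts are in place.

```bash
python3 -c "
from station import bot; print(bot.job_done())"
```

```text
the job is handed in; nothing more can be done
None
```

The bearing was on the middle station, so I turned the middle flag fully over to its stop with the tick mark up. The other two flags and the parts looked unmoved in the last picture, the arm is clear, and the job is handed in.

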